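# Start a large coffee on the touch-free machine

## Robot

A 6-joint arm with a two-finger parallel gripper is mounted at the origin on the work surface. World frame = base frame: x ahead of the robot, y to its left, z up, the work surface at z = 0. Lengths are in mm, angles in rad, forces in N, time in s.
With the tool pointing down it reaches from about 300 to 875 mm from the base axis. Payload 4.2 kg.
Tool frame: the origin (TCP) lies at the very end of the fingers, on their centre line; the grasp point (between the pads) lies 19 mm behind it; z points along the fingers, y is the line along which they close (so a half turn about z gives the same grasp; the last joint's range is limited). The gripper opens to 85 mm and grips with 20 to 120 N. Pads are 22 mm wide; open, the fingers measure 114 mm over their backs; the gripper's body (76 mm by 85 mm) begins 54 mm behind the grasp point. The pads swing forward as they close: fully open they stand 13 mm farther back than shut.
Start: joints at [-1.252, 0.32, 1.565, -0, 1.257, -0.02], TCP at [191.108, -542.328, 231.338] pointing down, gripper open.
Joint ranges: [-3.11, 3.11], [-0.84, 2.01], [0.21, 2.61], [-1.34, 4.49], [0.05, 2.63], [-2.56, 2.56]. Speed limits (rad/s): [2.57, 2.57, 3.14, 3.14, 3.14, 3.14].

## Interface

Orientations are given as a unit quaternion [x, y, z, w].
In Python, from plant import robot gives the robot as it stands. Calls block until the motion is done:
- robot.move_pose(position, orientation): joint-space move of the TCP to a pose.
- robot.move_linear(position, attitude=None, v=150, f_stop=None): straight line of the TCP; attitude=None keeps the orientation; v is the mean speed in mm/s. With f_stop (N) it stops when the force on the tool has changed by that much, and returns True; else False.
- robot.goto_joints(angles): joint-space move.
- robot.gripper_open() and robot.grasp(): open the fingers fully, or close them until they stop; the grip force is fixed at half the most.
- robot.wait(seconds).
- robot.inverse_kinematics(position, orientation): joint angles nearest the present ones, or None.
- robot.capture(name): name is "scene" or "top"; returns a dict with "pixels" (420x560x3 uint8, blue, green, red), "fx", "fy", "cx", "cy" (pixels), "R" (3x3) and "t" (3): a world point X has camera coordinates R X + t. Camera axes: x right, y down, z forward; pixel columns grow to the right and rows downward; lengths in mm; the calibration is good to about 2 mm. A picture is of the moment at which its call begins. There is no depth.
A pose or a line that the arm cannot do raises robot.IKError and nothing moves.
- robot.hand_in(): hands the job in; it is judged then, once.
Trained networks look in a picture, given as the dict that the camera call returned (one of the last four; its "shot" number tells which), for a name from the list of things; names that differ only in an ending like _2 or _b are one class to them, and where a whole thing is asked for, a point or a joint stands for the part that bears it (a point fixed in the world has none). Each returns a list of dicts, best first, with "p" (0 to 1); they miss things now and then, are a little off and sometimes report something else, mostly with a low value. They report only what shows in the picture. A call takes as long as a camera call.
- robot.silhouettes(picture, name): "mask" (420x560 bool, what is visible of it) and "extent" ([centre column, centre row, width, height] in pixels, round what is visible of it).
Readings, each from a call of its own:
- robot.read_time_s(): time.
- robot.read_joints(): joint angles.
- robot.read_joint_vel(): joint speeds.
- robot.read_joint_torque(): joint torques, N m.
- robot.read_position(): TCP position.
- robot.read_tool_rot(): TCP orientation.
- robot.read_ft_force(): force on the tool from outside, world axes, zero at the start.
- robot.read_ft_torque(): the same for the moment, N m.
- robot.read_finger_gap(): opening from 0.0 (shut) to 1.0 (fully open).
- robot.read_grip_force(): force on a finger pad.
Only numpy, scipy, OpenCV 4.12 (cv2) and the standard library are available. Lean on these libraries where they do the work, as an engineer would, in place of code of your own. Each camera call takes 0.05 s, during which the arm holds its last target. There are 200 camera calls.

## Task

Start a large coffee on the touch-free machine: with the fingertips push its raised lid fully shut, then point down at the largest of the three round sensor windows on its top, holding the closed fingertips about 2 cm above the window's centre for a good two seconds, and finally draw the hand back at least 15 cm from it. Never touch the windows or their panel, and never come down low over the two smaller windows, which would start the wrong coffee. Lift nothing (the lid is only pushed down) and leave the mug, jar, bowl and spoon where they are.

Things in the scene. Friction and masses are not known exactly. Their poses are not given: they have to be found in the camera images.
- machine: Black coffee machine fixed to the worktop: 260 deep (x), 220 wide (y), 220 tall to its flat top; origin at the centre of its underside, +x of its frame to its back, +z up. It may be turned up to about 0.4 rad. The front (-x side) is a head that overhangs a drip tray.
- pod_lid (a joint): Angle in rad of the grey pod lid on the back half of the machine's top: 0 fully shut (lying flat), positive is raised, 1.5 its end stop. It is hinged along its back edge; a stiff hinge makes it stay at any angle; pressing at 50 from the hinge takes about 2 to 4 N, and the last of the way ends on a hard stop.
- lid_hinge (a point): Middle of the lid's hinge line, 105 behind the machine's origin, level with the machine's flat top (z = 220). The lid is a 112 long, 130 wide, 12 thick plate; shut, it runs from the hinge towards the machine's front, its top 12 above this point.
- lid_edge (a point): Middle of the lid's free front edge, on its upper face, 112 from the hinge line; moves with the lid.
- panel: Aluminium control panel, 62 deep, 200 wide, 4 thick, lying level on the front of the machine's top; origin at the centre of its underside. It carries three black round sensor windows in a row across the machine, 60 apart, in any order.
- top_large (a point): Centre of the upper face of the largest round window: black disc of diameter 36, standing 2 proud of the panel (226 above the worktop); z up.
- top_medium (a point): Centre of the upper face of the middle-sized window, diameter 24, same height.
- top_small (a point): Centre of the upper face of the smallest window, diameter 16, same height.
- mug: White mug, 76 across, 88 tall, standing under the machine's spout on the drip tray; origin at the centre of its underside. Leave alone.
- jar: White storage jar with wooden cap, 84 across, 130 tall, loose beside the machine; origin at the centre of its underside. Leave alone.
- bowl: Blue bowl, 120 across, 50 tall, loose on the other side of the machine; origin at the centre of its underside. Leave alone.
- spoon: Steel spoon, 140 long, lying on the worktop in front of the machine; origin on its underside. Leave alone.
- window_small: The small window's disc, 2 thick; origin at the centre of its underside, on the panel's upper face.
- window_medium: The medium window's disc, 2 thick; origin at the centre of its underside, on the panel's upper face.
- window_large: The large window's disc, 2 thick; origin at the centre of its underside, on the panel's upper face.

How it is judged (in metres and radians):
On the way, in this order (a step that is already met when the one before it is completed fails the run):
1. the lid is pushed fully shut (value of joint pod_lid below 0.06 rad), for 0.2 s.
2. the fingertips dwell just above the largest window for 1.5 s, lid still shut (horizontal distance between the grasp point and top_large below 0.022 m and z of the grasp point in the frame of top_large between 0.022 and 0.068 m and value of joint pod_lid below 0.06 rad), for 1.5 s.
At the end, for the whole second after the job is handed in: The lid is shut (under 0.06 rad), the hand is more than 12 cm from the largest window, and mug, jar, bowl and spoon are within 15 mm of where they began (value of joint pod_lid below 0.06 rad and distance between the grasp point and top_large above 0.12 m and distance of each of mug, jar, bowl, spoon from where it was at the start of the episode below 0.015 m); the robot touches nothing.
It fails at once if a window or the panel is touched (contact force between any of the fingers, the arm and panel above 0.3 N or contact force between any of the fingers, the arm and window_small above 0.3 N or contact force between any of the fingers, the arm and window_medium above 0.3 N or contact force between any of the fingers, the arm and window_large above 0.3 N).
It fails at once if the fingertips come down low (within about 5 cm) over a smaller window ((horizontal distance between the grasp point and top_small below 0.02 m and z of the grasp point in the frame of top_small between -0.01 and 0.068 m) or (horizontal distance between the grasp point and top_medium below 0.02 m and z of the grasp point in the frame of top_medium between -0.01 and 0.068 m)).
It fails at once if the lid is lifted wider open (value of joint pod_lid above 1.15 rad).
It fails at once if mug, jar, bowl or spoon is moved more than 15 mm or lifted (not (distance of mug from where it was at the start of the episode below 0.015 m) or not (distance of jar from where it was at the start of the episode below 0.015 m) or not (distance of bowl from where it was at the start of the episode below 0.015 m) or not (distance of spoon from where it was at the start of the episode below 0.015 m)).
It also fails if it takes over 51 s, if anything falls off the work surface, if the arm or the gripper's body presses on something with over 40 N, if the wrist force passes 120 N, or if a joint passes its speed limit or range.

## Working session

There is one attempt and no reset: what is moved stays moved. The work goes in short steps, each a Python script; the robot and the scene stay as the last script left them, time stands still between calls to the robot, and variables do not carry over. Pictures are saved under pics/ and viewed, at most 10 in all, crops included, and the job is handed in when it is done.

```bash
mkdir -p pics; python3 - <<'E'
from plant import robot
import cv2,numpy as np
for n in("scene","top"):
    p=robot.capture(n); cv2.imwrite(f"pics/{n}0.png",p["pixels"])
    print(n,p["fx"],p["fy"],p["cx"],p["cy"],np.round(p["R"],4).tolist(),np.round(p["t"],1).tolist())
    for k in("machine","panel","window_small","window_medium","window_large","pod_lid","jar","bowl","mug","spoon"):
        for d in robot.silhouettes(p,k)[:2]:
            ys,xs=np.nonzero(d["mask"]); print(k,round(d["p"],2),np.round(d["extent"],1).tolist(),round(xs.mean(),1),round(ys.mean(),1),len(xs))
print(robot.read_time_s())
E
```

```text
scene 399.10251862112347 399.10251862112347 276.2264727899705 206.894755264836 [[0.8406, 0.5414, 0.0149], [0.3322, -0.4937, -0.8037], [-0.4278, 0.6806, -0.5948]] [-485.0, -9.3, 1389.0]
machine 0.55 [270.6, 236.0, 116.1, 128.3] 277.9 239.2 9731
panel 0.74 [240.2, 203.9, 44.7, 48.2] 240.9 203.3 1074
window_medium 0.44 [268.6, 319.9, 37.8, 65.1] 268.8 318.0 1861
window_large 0.49 [237.8, 214.9, 11.8, 8.9] 234.9 214.2 94
pod_lid 0.82 [300.8, 198.7, 42.6, 58.8] 301.0 197.4 1405
jar 0.7 [270.2, 319.1, 35.7, 62.6] 268.6 317.8 1962
mug 0.68 [243.6, 258.9, 23.9, 14.0] 242.8 257.4 292
mug 0.53 [299.5, 196.6, 40.0, 58.9] 301.0 197.1 1272
spoon 0.64 [193.4, 270.2, 36.1, 36.6] 193.5 268.2 361
top 390.9684480663527 390.9684480663527 272.6342630809067 208.18414622593627 [[-0.0033, -0.9999, 0.0127], [-0.9957, 0.0021, -0.0931], [0.0931, -0.0129, -0.9956]] [51.3, 532.7, 1050.4]
machine 0.76 [294.4, 188.4, 125.1, 136.8] 290.3 177.8 8158
panel 0.73 [310.8, 223.5, 92.5, 54.4] 306.2 222.7 2177
window_medium 0.49 [285.0, 233.6, 10.8, 9.8] 283.0 231.6 93
window_large 0.69 [333.7, 215.8, 21.6, 21.8] 333.6 213.6 235
pod_lid 0.74 [287.3, 155.6, 74.0, 43.0] 285.7 155.3 1966
pod_lid 0.43 [310.0, 222.1, 90.7, 52.3] 305.7 223.2 2021
jar 0.66 [361.5, 154.2, 38.3, 41.4] 362.8 153.6 1138
jar 0.22 [334.9, 214.6, 17.9, 20.2] 333.5 213.2 203
bowl 0.94 [207.2, 241.3, 49.9, 48.2] 209.1 240.3 1612
bowl 0.3 [282.5, 231.5, 12.7, 10.4] 282.9 231.7 90
spoon 0.69 [341.4, 266.9, 48.9, 16.0] 334.7 264.1 425
1.1
```

```bash
python3 - <<'E'
import cv2,numpy as np
a=cv2.imread("pics/top0.png")[100:300,160:400]; b=cv2.imread("pics/scene0.png")[150:370,160:360]
cv2.imwrite("pics/topc.png",cv2.resize(a,None,fx=3,fy=3,interpolation=cv2.INTER_CUBIC)[:600])
cv2.imwrite("pics/scenec.png",cv2.resize(b,None,fx=2.7,fy=2.7,interpolation=cv2.INTER_CUBIC))
E
```

```text
(no output)
```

View pics/topc.png

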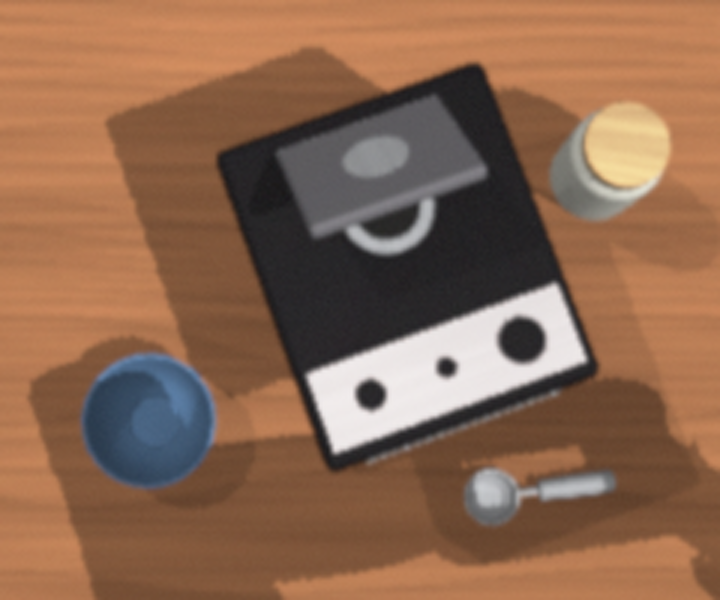

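View pics/scenec.png

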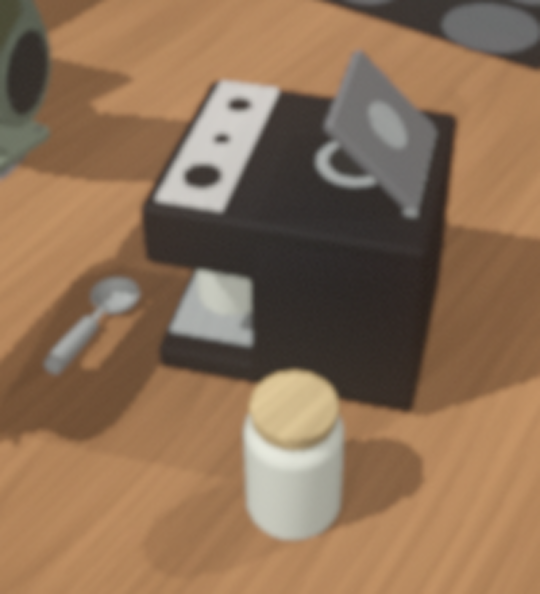

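The top view crop shows the large window at full-image pixel (334,213), the small one at (308.7,222.3) and the medium one at (283.3,231). The lid is raised at the back, with its free edge running between crop points (312,235) and (487,172). The scene view agrees, and the jar is to the right of the machine.

```bash
cat > h.py <<'E'
import numpy as np, cv2
from plant import robot
from scipy.optimize import least_squares
def proj(p,X):
    c=np.atleast_2d(X)@np.array(p["R"]).T+np.array(p["t"]); return np.c_[p["fx"]*c[:,0]/c[:,2]+p["cx"],p["fy"]*c[:,1]/c[:,2]+p["cy"]]
def back(p,uv,z):
    R=np.array(p["R"]);t=np.array(p["t"]);C=-R.T@t
    d=R.T@np.array([(uv[0]-p["cx"])/p["fx"],(uv[1]-p["cy"])/p["fy"],1]); return C+d*(z-C[2])/d[2]
def M(q,L):
    c,s=np.cos(q[2]),np.sin(q[2]); L=np.atleast_2d(L)
    return np.c_[q[0]+c*L[:,0]-s*L[:,1],q[1]+s*L[:,0]+c*L[:,1],L[:,2]]
E
cat > fit.py <<'E'
from h import *
T=robot.capture("top");S=robot.capture("scene")
f=lambda a,o,k:(np.array(a,float)+.5)/k-.5+o
tc=lambda a:f(a,[160,100],3); sc=lambda a:f(a,[160,150],2.7)
tw=tc([[522,339],[446,367],[370,394]]); sw=sc([[202,176],[221,139],[239,104]])
for n,p,w in(("top",T,tw),("scene",S,sw)): print(n,[np.round(back(p,u,226),1).tolist() for u in w])
tcn=tc([[220,156],[484,66],[597,371],[333,469]])
scn=sc([[456,118],[436,254],[146,209]]) # back-left, back-right, front-right
C=np.array([[130,110,220],[130,-110,220],[-130,-110,220],[-130,110,220.]])
tl=tc([[312,231],[486,170]]); sl=sc([[358,52],[434,131]]) 
def lid(a,y): return np.array([[105-112*np.cos(a)+12*np.sin(a),s*65,220+112*np.sin(a)+12*np.cos(a)] for s in y])
W=lambda x:np.array([[x,-60,226],[x,0,226],[x,60,226.]])
def res(q): # x y yaw a xw
    m=lambda L:M(q,L)
    return np.r_[(proj(T,m(W(q[4])))-tw).ravel(),(proj(S,m(W(q[4])))-sw).ravel(),(proj(T,m(C))-tcn).ravel(),(proj(S,m(C[[0,1,2]]))-scn).ravel()]
r=least_squares(res,[500,-100,.3,.8,-90],loss="soft_l1"); q=r.x
print(np.round(q,3)); print(np.round(res(q),1).tolist()); print(np.round(M(q,W(q[4])),1).tolist())
back_top=tl
for nm,p,e in(("top",T,tl),):
  for a in np.arange(.3,1.2,.1): print(round(a,2),np.round(proj(p,M(q,lid(a,(1,-1))))-e,1).tolist())
for a in np.arange(.3,1.2,.1): print(round(a,2),np.round(proj(S,M(q,lid(a,(1,-1)))),1).tolist())
print(sl.round(1).tolist())
for n,u,z in(("jar",(626,145),130),("bowl",(149,420),50)): print(n,back(T,tc(u),z).round())
np.save("q.npy",q)
E
python3 fit.py
```

```text
top [[503.6, -83.8, 226.0], [482.9, -26.9, 226.0], [463.0, 29.6, 226.0]]
scene [[506.3, -85.7, 226.0], [486.1, -29.9, 226.0], [465.1, 28.1, 226.0]]
[564.809   0.886 -18.502  16.431 -85.631]
[0.4, -0.5, 0.6, -0.6, 0.7, -0.4, -0.3, -0.4, -0.2, -0.5, -0.4, -0.2, -2.8, -2.5, -0.6, -4.4, 2.7, -0.0, -1.3, 1.2, 1.1, -2.6, -2.9, -0.3, -3.6, -1.0]
[[504.7, -84.7, 226.0], [484.3, -28.3, 226.0], [463.9, 28.2, 226.0]]
0.3 [[4.5, 15.8], [3.1, 15.7]]
0.4 [[3.7, 13.0], [3.0, 12.6]]
0.5 [[2.7, 9.7], [2.7, 9.1]]
0.6 [[1.5, 6.0], [2.1, 5.2]]
0.7 [[0.2, 1.8], [1.3, 0.9]]
0.8 [[-1.2, -2.7], [0.4, -3.7]]
0.9 [[-2.8, -7.5], [-0.8, -8.6]]
1.0 [[-4.6, -12.5], [-2.1, -13.8]]
1.1 [[-6.4, -17.8], [-3.6, -19.1]]
0.3 [[280.1, 179.3], [268.2, 208.2]]
0.4 [[282.1, 176.2], [270.3, 205.0]]
0.5 [[284.4, 173.4], [272.8, 202.0]]
0.6 [[287.2, 170.8], [275.8, 199.3]]
0.7 [[290.2, 168.4], [279.1, 196.9]]
0.8 [[293.6, 166.3], [282.8, 194.8]]
0.9 [[297.3, 164.5], [286.9, 193.0]]
1.0 [[301.3, 163.1], [291.2, 191.5]]
1.1 [[305.5, 162.1], [295.8, 190.5]]
[[292.3, 168.9], [320.4, 198.2]]
jar [ 675. -191.  130.]
bowl [447. 219.  50.]
```

```bash
cat > push.py <<'E'
from h import *
from scipy.spatial.transform import Rotation as Ro
q=np.load("q.npy"); yaw=(q[2]+np.pi)%(2*np.pi)-np.pi
o=[(Ro.from_euler("z",yaw+k)*Ro.from_euler("x",np.pi)).as_quat() for k in(0,np.pi)]
P=M(q,[45,0,340])[0]; print("yaw",yaw,"P",P.round(1))
js=[robot.inverse_kinematics(P,a) for a in o]; print([None if j is None else np.round(j,2).tolist() for j in js])
k=min((i for i in(0,1) if js[i] is not None),key=lambda i:np.abs(np.array(js[i])-robot.read_joints())[5])
O=o[k]; np.save("o.npy",O)
x=robot.read_position(); robot.move_linear([x[0],x[1],400],v=200)
robot.grasp(); robot.move_pose([P[0],P[1],400],O)
robot.move_linear(P,v=120)
print(robot.read_position(),robot.read_ft_force(),robot.read_time_s())
print(robot.move_linear([P[0],P[1],226],v=30,f_stop=18),robot.read_position(),robot.read_ft_force(),robot.read_time_s())
robot.wait(.4); print(robot.read_position(),robot.read_ft_force())
robot.move_linear(P,v=120)
p=robot.capture("scene"); cv2.imwrite("pics/after.png",cv2.resize(p["pixels"][130:330,160:400],None,fx=3,fy=3)); print(robot.read_time_s())
E
python3 push.py
```

```text
yaw 0.34724506329551375 P [607.1  16.2 340. ]
[[0.01, 0.33, 1.28, -0.0, 1.53, 1.23], [0.01, 0.33, 1.28, 0.0, 1.53, -1.91]]
[607.43481555  15.96750427 340.68534953] [-0.66699935  0.68857618 -0.24942121] 6.0833
True [607.07261834  16.15271323 232.03072251] [-0.22990694  0.27689176  4.28715846] 9.4083
[607.06129358  16.17079755 232.00891843] [-0.80071416 -0.80626027  5.21755984]
10.9167
```

View pics/after.png

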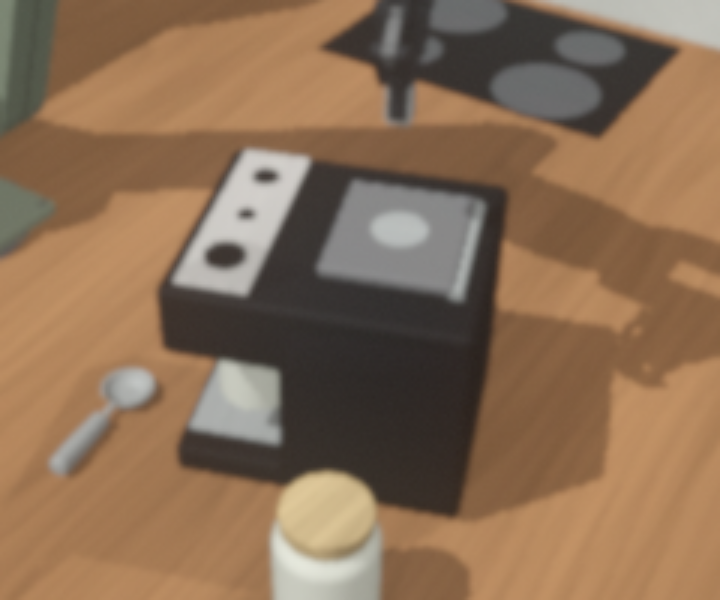

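The lid lies flat (crop 318–485, 180–300), and the stop at z = 232.0 matches its shut height. The large window is at crop (225,255), unchanged.

```bash
cat > hover.py <<'E'
from h import *
q=np.load("q.npy"); w=M(q,[q[4],-60,226])[0]; print(w)
robot.move_linear([w[0],w[1],340],v=120)
robot.move_linear([w[0],w[1],250],v=60)
p=robot.read_position(); print(p,robot.read_time_s())
robot.wait(2.6); s=robot.capture("top"); t=robot.capture("scene")
robot.move_linear([w[0],w[1],440],v=120); robot.wait(.5)
for n,c in(("h1",s),("h2",t)): cv2.imwrite(f"pics/{n}.png",cv2.resize(c["pixels"][130:330,160:400],None,fx=3,fy=3))
print(robot.read_position(),robot.read_ft_force(),robot.read_time_s())
E
python3 hover.py
```

```text
[504.70740339 -84.67378553 226.        ]
[504.93477523 -84.73715967 250.36520631] 13.9167
[504.69925511 -84.65979123 439.99964913] [-0.87661267  0.20657026  0.44441086] 18.85
```

View pics/h2.png

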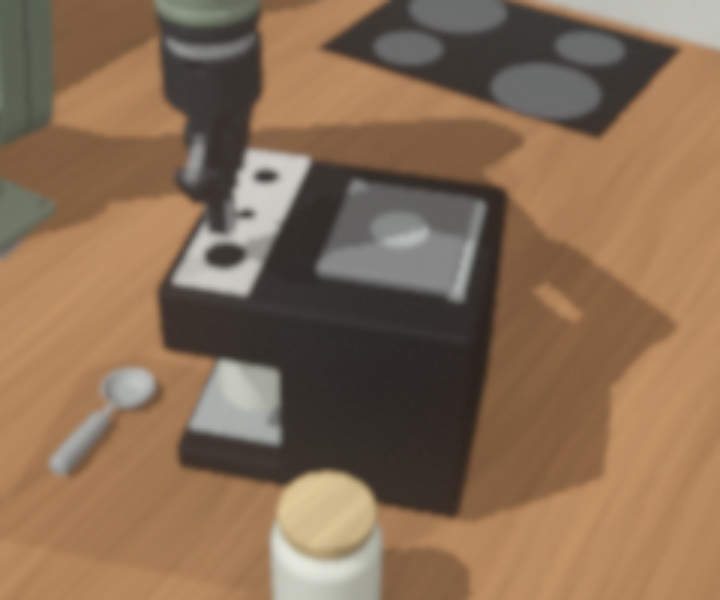

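The closed fingertips (crop 220,230) held just above the large window (225,255), and the lid stayed shut. The two cameras agree on the window's position to within 3 mm. The hand is now drawn back.

```bash
python3 -c "
from plant import robot
print(robot.hand_in())"
```

```text
the job is handed in; nothing more can be done
None
```

I pushed the lid fully shut, held the closed fingertips about 24 mm above the large window's centre for over 2.5 s, drew the hand back about 21 cm, and handed the job in at about 19 s; the hand-in returned no verdict.

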